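# Centre the paint jar on the scale pan

### The arm

A 6-joint arm with a two-finger parallel gripper is mounted at the origin on a cart in front of the work surface, level with it; the furniture and walls round the work are solid. World frame = base frame: x ahead of the robot, y to its left, z up, the work surface at z = 0. Lengths are in mm, angles in rad, forces in N, time in s.
With the tool pointing down it reaches from about 275 to 750 mm from the base axis. Payload 10.2 kg.
Tool frame: the origin (TCP) lies on the front face of the gripper's body, between the roots of the fingers; the fingertips stand 73 mm ahead of it and the grasp point (between the pads) lies 54 mm ahead of it; z points along the fingers, y is the line along which they close (so a half turn about z gives the same grasp; the last joint's range is limited). The gripper opens to 85 mm and grips with 20 to 120 N. Pads are 22 mm wide; open, the fingers measure 114 mm over their backs; the gripper's body (76 mm by 85 mm) begins 54 mm behind the grasp point. The pads swing forward as they close: fully open they stand 13 mm farther back than shut.
Start: joints at [-1.339, 0.313, 1.498, -0, 1.331, -0.223], TCP at [230.612, -471.646, 303.894] pointing down, gripper open.
Joint ranges: [-2.94, 2.94], [-0.97, 2.17], [0.19, 2.56], [-1.23, 4.37], [0.02, 3.11], [-2.88, 2.88]. Speed limits (rad/s): [2.39, 2.39, 3.01, 3.14, 3.14, 3.14].

### API

Orientations are given as a unit quaternion [w, x, y, z].
In Python, from rig import * gives the robot as it stands.
- The arm moves only by the tool step_arm, never from a script. Its argument "plan" is a list of rows, each an object with "offset": the shift along the tool's x, y, z in cm, a list of three; "rot": the turn, a rotation vector about the tool's x, y, z in degrees, a list of three; "gripper": the finger opening in cm, from 0 to 8.54. In form: [{"offset": [x, y, z], "rot": [wx, wy, wz], "gripper": gripper}, ...]. A call has 1 to 12 rows; each row is the pose to reach, as a shift and turn from the pose commanded when the call began, along the tool's axes at that moment; what a row does not reach only later rows make up. A row lasts 1/10 s, in which the tool goes at most 50 mm and 8.59 degrees, less where a joint would pass 70% of its speed; a pose out of reach is approached as far as the arm can. A call with a gripper value outside its range is refused whole. The fingers move at their own pace and stop on an object; "squeeze" is the grip in N (left out, the last holds). Time passes only in rows, so rows that repeat a pose let the fingers close. It gives the time, the measured TCP pose, the force, the opening and the grip force at its end, in the units of the state.
- sense(): the state, without advancing time (a new reading comes with each control period).
- capture(name): name is "side" or "top"; returns a dict with "color" (384x512x3 uint8, red, green, blue), "depth" (384x512 float32, mm along the optical axis (not along the pixel's ray), 0 where there is no reading), "vertical_fov" (degrees; the focal length in pixels is half the picture's height over the tangent of half this angle, whatever the lens; pixels are square), "cx", "cy" (the principal point, pixels), "rvec" (rotation vector, rad) and "tvec" (3), from world to camera coordinates, as OpenCV has them. Camera axes: x right, y down, z forward; pixel columns grow to the right and rows downward; lengths in mm; the calibration is good to about 2 mm. A picture is of the moment at which its call begins.
- finish_job(): hands the job in; it is judged then, once.
The state is a dict: "time_s": time; "joints": joint angles; "dq": joint speeds; "tau": joint torques, N m; "eef_pos": TCP position; "ee_rot": TCP orientation; "force": force on the tool from outside, world axes, zero at the start; "wrist_torque": the same for the moment, N m; "grip_width": opening from 0.0 (shut) to 1.0 (fully open); "grip_force": force on a finger pad.
Only numpy, scipy, OpenCV 4.12 (cv2) and the standard library are available. Lean on these libraries where they do the work, as an engineer would, in place of code of your own. Each camera call takes 0.05 s, during which the arm holds its last target. There are 200 camera calls.

### The job

The edge-paint jar stands off-centre, overhanging the small rocking pan of the bench scale, which spoils the weighing. Tap or push it lightly with the fingertips until it stands upright in the middle of the pan, with an even rim of pan showing all round. Do not grasp, lift or topple the jar, do not lean on the scale or its pan, and leave the other things on the table where they are.

Things in the scene. Friction and masses are not known exactly. Their poses are not given: they have to be found in the camera images.
- jar: small brown edge-paint jar, pale label, black screw cap; loose, 60 to 130 g, 70 mm tall; body 43 mm in diameter, straight to about 45 mm up, then shoulder and cap (34 mm). Origin: centre of the underside, z up. A push of 0.3 to 1 N slides it on the pan; pushed above about 30 mm up it may rock or tip, a slow push 10 to 15 mm up is safe. Keep touches under 5 N.
- pan_center (a point): centre of the flat top of the scale's round steel pan, 60 mm in diameter, 6 mm thick, about 50 mm above the table. The pan is springy: it rocks up to 4 degrees about this point's y axis and dips on the loaded side. z is the pan's normal; x and y are turned at random. The jar's axis starts 15 to 19 mm from this point, in any direction.
- pan: the same pan; origin 6 mm below pan_center on the pan's axis, axes as pan_center
- scale: compact grey bench scale, fixed; case 130 x 118 mm, its top 30 mm above the table, dark display panel at the -x end (toward the robot). Origin on the table under the middle of the case; the pan stands above the case, 20 mm toward the case's +x.
- spool: bystander: loose thread spool, 44 mm in diameter, 58 mm tall, origin at the centre of its underside
- beeswax: bystander: loose notched block of beeswax, 38 x 58 x 18 mm, origin at the centre of its underside
- tape_measure: bystander: loose tape measure, 31 x 71 x 56 mm, origin at the centre of its underside
Things that resemble listed ones, but are neither listed nor needed, are in the scene too. Of the things that look like the jar, the smallest one is meant.

How it is judged (in metres and radians):
At the end, for the whole second after the job is handed in: The jar stands upright (within 3.4 degrees) and at rest on the pan, its axis within 5 mm of the pan's centre; the three bystanders are within 15 mm of where they stood (horizontal distance between jar and pan_center below 0.005 m and angle between jar's own z axis and vertical below 0.06 rad and distance between jar and pan_center below 0.007 m and linear speed of jar below 0.01 m/s and angular speed of jar below 0.2 rad/s and distance of each of spool, beeswax, tape_measure from where it was at the start of the episode below 0.015 m); the robot touches nothing.
It fails at once if the jar is tipped more than 17 degrees (angle between jar's own z axis and vertical above 0.3 rad).
It fails at once if the jar is lifted or falls: its underside more than 10 mm above or below the pan's top (z of jar in the frame of pan_center above 0.01 m or z of jar in the frame of pan_center below -0.01 m).
It fails at once if the jar is pinched or struck: more than 5.5 N of contact force on it in all (even the lightest grasp gives 6 N) (contact force between any of the fingers, the arm and jar above 5.5 N).
It fails at once if the robot leans on the scale or its pan with more than 4 N (contact force between any of the fingers, the arm and scale above 4 N or contact force between any of the fingers, the arm and pan above 4 N).
It fails at once if a bystander is moved more than 15 mm (distance of any of spool, beeswax, tape_measure from where it was at the start of the episode above 0.015 m).
It also fails if it takes over 54 s, if anything falls off the work surface, if the arm or the gripper's body presses on something with over 40 N, if the wrist force passes 120 N, or if a joint passes its speed limit or range.

## Working session

There is one attempt and no reset: what is moved stays moved. The work goes in short steps, Python scripts to look and compute and a tool call to move; the robot and the scene stay as the last step left them, time stands still between calls to the robot, and variables do not carry over. Pictures are saved under pics/ and viewed, at most 10 in all, crops included, and the job is handed in when it is done.

Besides the shell and the picture viewer there is one more tool, called as name(argument=value, ...), one argument or row to a line, values as JSON. step_arm: Moves the arm, as the interface text tells. Its arguments: {"type":"object","properties":{"plan":{"type":"array"},"squeeze":{"type":"number"}},"required":["plan"]}

```bash
mkdir -p pics; cat > h.py <<'E'
from rig import *
import numpy as np, cv2
def cam(n):
    c=capture(n); R=cv2.Rodrigues(np.array(c["rvec"],float))[0]; t=np.array(c["tvec"],float).ravel()
    H,W=c["depth"].shape; f=H/2/np.tan(np.radians(c["vertical_fov"])/2)
    v,u=np.mgrid[:H,:W]; d=c["depth"]
    P=np.stack([(u-c["cx"])/f*d,(v-c["cy"])/f*d,d],-1)
    c["P"]=(P-t)@R; c["P"][d==0]=np.nan; c["f"]=f;c["R"]=R;c["t"]=t
    return c
def save(c,name,box=None,s=1):
    im=c["color"][...,::-1]
    if box: im=im[box[1]:box[3],box[0]:box[2]]
    cv2.imwrite("pics/"+name,cv2.resize(im,None,fx=s,fy=s,interpolation=cv2.INTER_CUBIC))
E
python3 - <<'E'
from h import *
a=cam("top");b=cam("side")
np.savez("s0.npz",tP=a["P"],sP=b["P"],tc=a["color"],sc=b["color"])
save(a,"t0.png",s=1.5);save(b,"s0.png",s=1.5)
for c in(a,b): print(c["f"],-c["R"].T@c["t"],c["R"][2])
print(sense())
E
```

```text
451.99234807741817 [ 528.2493333     4.99381126 1134.39951587] [ 0.04026    -0.02191851 -0.9989488 ]
406.1268840884176 [320.50126918 877.33980989 405.60450729] [ 0.2795674  -0.89967615 -0.33529821]
{'time_s': 0.1, 'joints': array([-1.33940724e+00,  3.13378604e-01,  1.49837070e+00, -3.42255437e-05,
        1.33100785e+00, -2.23393842e-01]), 'dq': array([ 0.00067153, -0.00241283, -0.00025432,  0.00016484, -0.00038688,
       -0.00026626]), 'tau': array([ 1.92105821e-03, -4.12904620e+01, -2.60139209e+01, -2.32134817e-04,
        3.05502690e-03, -1.73484949e-06]), 'eef_pos': array([ 230.5653223 , -471.48929282,  303.39654942]), 'ee_rot': array([-5.82181381e-04,  9.74256686e-01,  2.25440836e-01, -1.89482614e-05]), 'force': array([ 0.87196683, -0.18809047, -1.1864056 ]), 'wrist_torque': array([-0.05773803,  0.02468739,  0.01386142]), 'grip_force': 0.0, 'grip_width': 0.999720550325775}
```

View pics/t0.png

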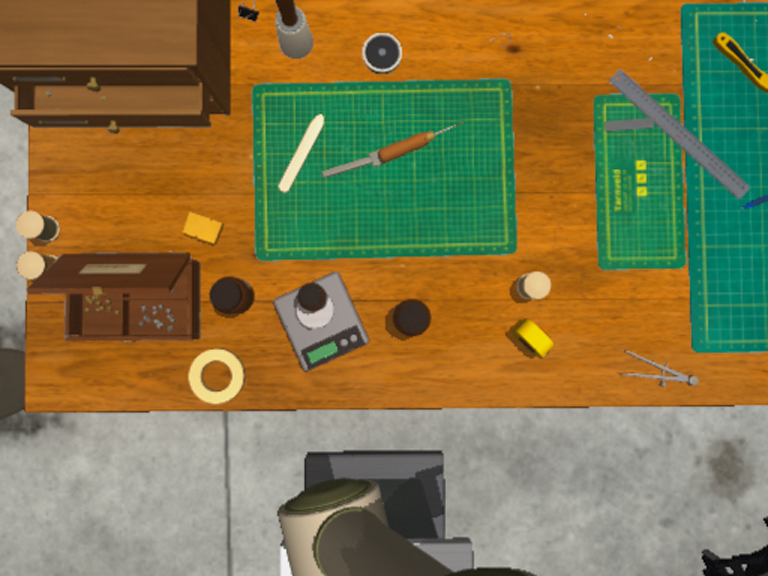

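View pics/s0.png

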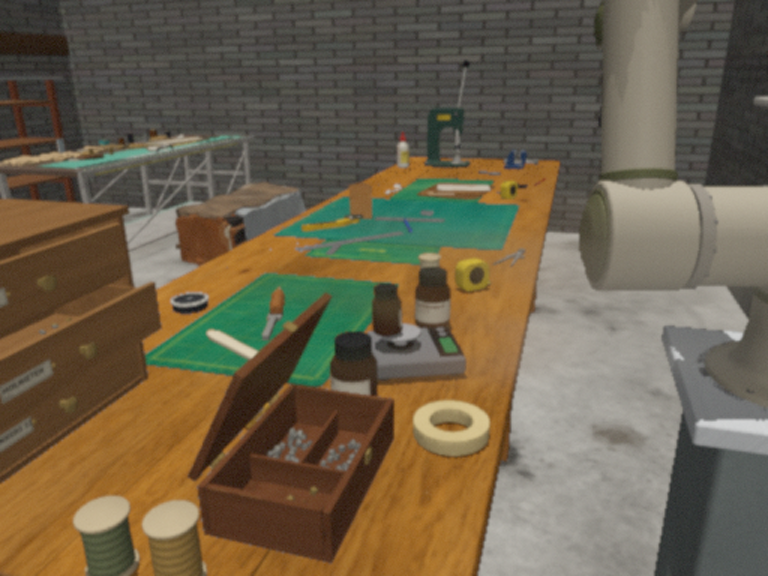

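The top view shows the jar's cap at about (312,297) with the bright pan rim below it at (315,312), and neighbouring larger jars at (232,296) and (411,317). The side view shows the jar at (386,310) on the far and away-from-robot side of the pan, which is at (400,335).

```bash
python3 - <<'E'
from h import *
a=cam("top");b=cam("side")
save(a,"t1.png",(170,165,300,255),6); save(b,"s1.png",(210,175,330,260),6)
def circ(X):
    A=np.c_[2*X,np.ones(len(X))];s=np.linalg.lstsq(A,(X**2).sum(1),rcond=None)[0];return s[:2],np.sqrt(s[2]+s[:2]@s[:2])
P=a["P"][165:255,170:300];C=a["color"][165:255,170:300].astype(int)
h=P[...,2]; print("hist",np.histogram(h[np.isfinite(h)],bins=range(-10,140,5)))
V=np.argwhere(np.isfinite(h))
for lo,hi,n in((115,135,"cap"),(43,60,"pan"),(22,38,"case"),(92,110,"sh")):
    m=(h>lo)&(h<hi)&(np.arange(130)[None]>10)&(np.arange(130)[None]<85); m=m.astype(np.uint8)
    k,l,st,ce=cv2.connectedComponentsWithStats(m)
    for i in range(1,k):
        if st[i,4]>15:
            q=P[l==i]; print(n,st[i],np.median(q,0),cv2.minEnclosingCircle(q[:,:2].astype(np.float32)),cv2.minAreaRect(q[:,:2].astype(np.float32)), C[l==i].mean(0))
E
```

```text
hist (array([ 216, 5121, 3176,   97,    2,    7,   99, 1060,  767,   29,    5,
        176,  124,    8,   48,   75,   35,    8,    6,   11,  188,  196,
         18,    3,   18,  144,   20,    0,    0]), array([-10,  -5,   0,   5,  10,  15,  20,  25,  30,  35,  40,  45,  50,
        55,  60,  65,  70,  75,  80,  85,  90,  95, 100, 105, 110, 115,
       120, 125, 130, 135]))
cap [ 29  24  16  15 164] [556.03866557  95.41500355 118.19151633] ((557.4012451171875, 94.4803695678711), 16.85056495666504) ((557.0529174804688, 94.5863265991211), (31.957401275634766, 31.838424682617188), 46.38068771362305) [51.88414634 44.62195122 39.3597561 ]
pan [ 28  32  25  22 297] [526.65544969  89.98769518  49.80539608] ((536.208984375, 92.85653686523438), 29.712566375732422) ((529.8926391601562, 91.1636962890625), (45.281494140625, 58.81925964355469), 13.615643501281738) [188.71043771 178.80808081 174.15488215]
case [  13   16   63   66 1936] [504.49536842  74.52769987  29.31763798] ((518.3322143554688, 84.45042419433594), 83.6810302734375) ((518.133056640625, 84.80463409423828), (129.60789489746094, 117.86821746826172), 24.03806495666504) [123.98088843 121.32231405 112.28254132]
sh [29 23 18 19 78] [547.14074072  83.85741222  98.11856615] ((556.3056640625, 94.10138702392578), 21.170059204101562) ((553.8292236328125, 90.69453430175781), (33.536373138427734, 41.31320571899414), 56.922977447509766) [64.19230769 45.32051282 32.34615385]
```

View pics/t1.png

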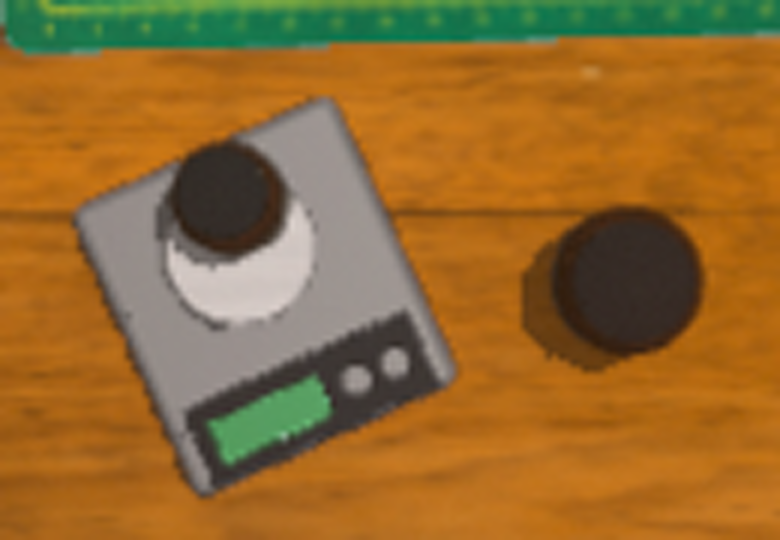

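View pics/s1.png

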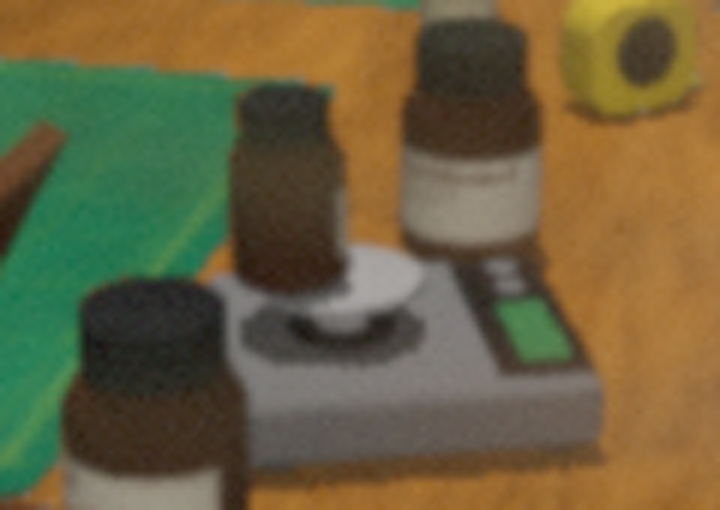

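The crops show the pan's bright disc centred near (240,250) in the top crop, with the jar's cap at (226,197), so the jar sits toward world +x. By depth, the pan centre is about (536.3, 92.9). That matches the case centre plus 20 mm along case +x. The jar is at about x=554..557, y=94.

```bash
cat >> h.py <<'E'
from scipy.spatial.transform import Rotation as Ro
from scipy.optimize import least_squares
def go(x,y,z,ang):
    s=sense();q=s["ee_rot"];R=Ro.from_quat(q[[1,2,3,0]]).as_matrix()
    a=np.radians(ang);T=np.array([[np.cos(a),np.sin(a),0],[np.sin(a),-np.cos(a),0],[0,0,-1]])
    d=R.T@(np.array([x,y,z])-s["eef_pos"])/10; r=Ro.from_matrix(R.T@T).as_rotvec(degrees=True)
    print("t",s["time_s"],"pos",s["eef_pos"].round(1),"offset cm",d.round(2),"rot",r.round(1),"ang",np.degrees(np.arctan2(R[1,0],R[0,0])).round(2),"F",s["force"].round(2))
def jaraxis(P,x0):
    q=P.reshape(-1,3);q=q[np.isfinite(q).all(1)];q=q[(np.hypot(q[:,0]-x0[0],q[:,1]-x0[1])<28)&(q[:,2]>56)&(q[:,2]<90)]
    f=lambda p:np.hypot(q[:,0]-p[0]-p[2]*(q[:,2]-50),q[:,1]-p[1]-p[3]*(q[:,2]-50))-21.5
    r=least_squares(f,[*x0,0,0],loss="soft_l1"); print("jar base",r.x[:2].round(1),"tilt",r.x[2:].round(3),len(q),"rms",np.sqrt((r.fun**2).mean()).round(2))
E
python3 - <<'E'
from h import *
d=np.load("s0.npz"); jaraxis(d["sP"],(554,94)); 
q=d["sP"].reshape(-1,3);q=q[(abs(q[:,2]-50)<6)&(np.hypot(q[:,0]-536,q[:,1]-93)<36)];print(len(q),q.min(0),q.max(0),np.median(q,0))
go(600,95,303.9,4)
E
```

```text
jar base [555.4  97.7] tilt [ 0.036 -0.013] 293 rms 1.08
212 [507.12247125  67.63624859  45.46529337] [563.43892773 128.43953337  55.66213013] [531.07721796 109.30702134  49.34700262]
t 0.2 pos [ 230.6 -471.6  303.6] offset cm [ 58.07 -34.67   0.  ] rot [-0.  -0.  22.1] ang 26.06 F [ 0.11  0.54 -0.2 ]
```

step_arm(
  plan=[
    {"offset":[58.0,-34.7,0],"rot":[0,0,21.1],"gripper":2.6},
    {"offset":[58.0,-34.7,0],"rot":[0,0,21.1],"gripper":2.6},
    {"offset":[58.0,-34.7,0],"rot":[0,0,21.1],"gripper":2.6},
    {"offset":[58.0,-34.7,0],"rot":[0,0,21.1],"gripper":2.6},
    {"offset":[58.0,-34.7,0],"rot":[0,0,21.1],"gripper":2.6},
    {"offset":[58.0,-34.7,0],"rot":[0,0,21.1],"gripper":2.6},
    {"offset":[58.0,-34.7,0],"rot":[0,0,21.1],"gripper":2.6},
    {"offset":[58.0,-34.7,0],"rot":[0,0,21.1],"gripper":2.6},
    {"offset":[58.0,-34.7,0],"rot":[0,0,21.1],"gripper":2.6},
    {"offset":[58.0,-34.7,0],"rot":[0,0,21.1],"gripper":2.6},
    {"offset":[58.0,-34.7,0],"rot":[0,0,21.1],"gripper":2.6},
    {"offset":[58.0,-34.7,0],"rot":[0,0,21.1],"gripper":2.6},
  ],
)

```text
time_s: 1.4
eef_pos: [556.5, 30.0, 303.9]
ee_rot: [0.0, 0.999, 0.043, 0.0]
force: [0.1, -1.9, 0.5]
grip_width: 0.3
grip_force: 0.0
```

```bash
python3 -c "
from h import *
go(597,98.2,303.9,5);print(sense()['grip_width'])"
```

```text
t 1.4 pos [556.5  30.  303.9] offset cm [ 4.63 -6.44 -0.  ] rot [ 0. -0. -0.] ang 4.97 F [ 0.12 -1.92  0.54]
0.30015794178831146
```

step_arm(
  plan=[
    {"offset":[4.6,-6.4,0],"rot":[0,0,0],"gripper":2.6},
    {"offset":[4.6,-6.4,0],"rot":[0,0,0],"gripper":2.6},
    {"offset":[4.6,-6.4,0],"rot":[0,0,0],"gripper":2.6},
    {"offset":[4.6,-6.4,0],"rot":[0,0,0],"gripper":2.6},
    {"offset":[4.6,-6.4,0],"rot":[0,0,0],"gripper":2.6},
  ],
)

```text
time_s: 1.9
eef_pos: [595.7, 94.8, 303.9]
ee_rot: [0.0, 0.999, 0.043, -0.0]
force: [0.1, -0.1, 0.8]
grip_width: 0.308
grip_force: 0.0
```

```bash
python3 -c "
from h import *
go(597,98.2,145,5);print(sense()['grip_width'])"
```

```text
t 1.9 pos [595.7  94.8 303.9] offset cm [ 0.16 -0.33 15.89] rot [ 0.   0.  -0.1] ang 4.9 F [ 0.11 -0.07  0.8 ]
0.3076584342084642
```

step_arm(
  plan=[
    {"offset":[0.2,-0.3,5],"rot":[0,0,0],"gripper":2.6},
    {"offset":[0.2,-0.3,9],"rot":[0,0,0],"gripper":2.6},
    {"offset":[0.2,-0.3,12],"rot":[0,0,0],"gripper":2.6},
    {"offset":[0.2,-0.3,14],"rot":[0,0,0],"gripper":2.6},
    {"offset":[0.2,-0.3,15.9],"rot":[0,0,0],"gripper":2.6},
    {"offset":[0.2,-0.3,15.9],"rot":[0,0,0],"gripper":2.6},
    {"offset":[0.2,-0.3,15.9],"rot":[0,0,0],"gripper":2.6},
  ],
)

```text
time_s: 2.6
eef_pos: [597.9, 98.0, 145.8]
ee_rot: [0.0, 0.999, 0.043, 0.0]
force: [0.7, 0.2, 0.7]
grip_width: 0.305
grip_force: 0.0
```

```bash
python3 -c "
from h import *
b=cam('side');save(b,'s2.png',(180,120,330,260),5)
jaraxis(b['P'],(554,95))
q=b['P'].reshape(-1,3);q=q[(q[:,0]>575)&(q[:,0]<625)&(abs(q[:,1]-98)<32)&(q[:,2]>45)]
for z in range(48,150,6):
  w=q[(q[:,2]>=z)&(q[:,2]<z+6)]
  if len(w): print(z,len(w),w.min(0).round(),w.max(0).round())
go(597,98.2,134,5);print(sense()['grip_width'])"
```

```text
jar base [555.2  97.2] tilt [0.038 0.002] 287 rms 1.14
60 2 [576. 103.  61.] [576. 103.  64.]
72 25 [586.  81.  73.] [605. 119.  78.]
78 29 [586.  77.  78.] [605. 126.  84.]
84 38 [584.  80.  84.] [607. 126.  90.]
90 42 [575.  77.  90.] [608. 126.  96.]
96 43 [576.  77.  96.] [607. 127. 102.]
102 34 [585.  78. 102.] [607. 127. 108.]
108 25 [584.  81. 108.] [602. 128. 113.]
114 19 [583.  70. 114.] [594. 125. 120.]
120 18 [584.  71. 120.] [604. 125. 125.]
126 16 [583.  66. 126.] [608. 125. 131.]
132 11 [580.  84. 133.] [587. 123. 138.]
138 28 [578.  79. 138.] [590. 123. 144.]
144 26 [578.  77. 144.] [591. 121. 150.]
t 2.65 pos [598.1  98.3 146.3] offset cm [-0.12 -0.    1.23] rot [ 0.  -0.1 -0.1] ang 4.91 F [0.46 0.77 0.58]
0.3061953619347057
```

View pics/s2.png

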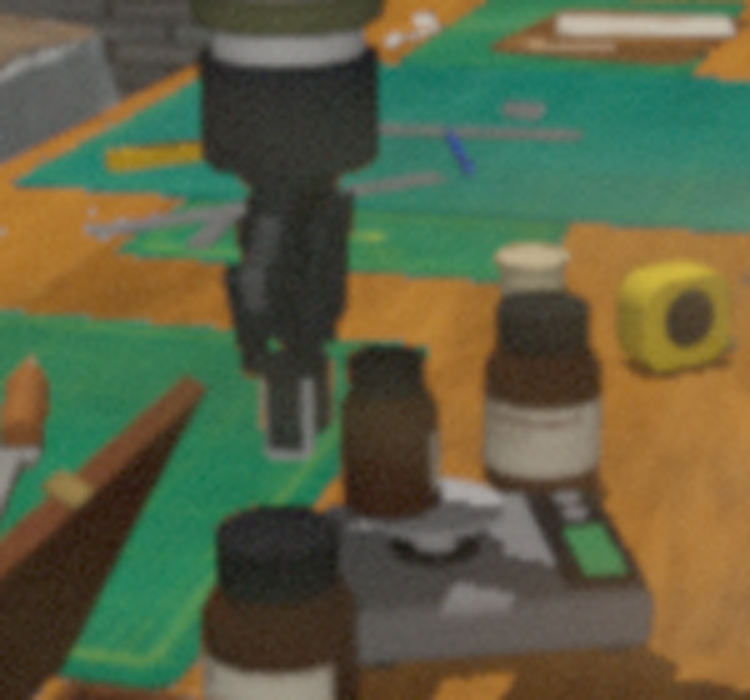

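Fingertips are 72.5 mm ahead of the TCP, as expected. The side camera reads y about 3 mm high for both the fingers and the jar, so the jar is at y≈94. The jar leans slightly toward the fingers, so I'll tilt the tool 10° to make the low tip touch first.

step_arm(
  plan=[
    {"offset":[1.0,0,0],"rot":[0,-4,0],"gripper":2.6},
    {"offset":[1.0,0,0.5],"rot":[0,-10,0],"gripper":2.6},
    {"offset":[1.0,0,1.0],"rot":[0,-10,0],"gripper":2.6},
    {"offset":[1.0,0,1.4],"rot":[0,-10,0],"gripper":2.6},
    {"offset":[1.0,0,1.4],"rot":[0,-10,0],"gripper":2.6},
    {"offset":[1.0,0,1.4],"rot":[0,-10,0],"gripper":2.6},
    {"offset":[1.0,0,1.4],"rot":[0,-10,0],"gripper":2.6},
  ],
)

```text
time_s: 3.35
eef_pos: [607.6, 99.7, 131.4]
ee_rot: [0.004, 0.995, 0.043, -0.086]
force: [0.5, 0.3, -0.0]
grip_width: 0.307
grip_force: 0.0
```

```bash
cat >> h.py <<'E'
def rel():
    s=sense();p=s["eef_pos"]-[536.3,92.9,0];a=np.radians(5)
    print("t",s["time_s"],"d",(p[0]*np.cos(a)+p[1]*np.sin(a)).round(2),"lat",(-p[0]*np.sin(a)+p[1]*np.cos(a)).round(2),"z",p[2].round(1),Ro.from_quat(s["ee_rot"][[1,2,3,0]]).as_matrix()[:,2].round(3),s["force"].round(2))
E
python3 -c "
from h import *
rel()
b=cam('side');jaraxis(b['P'],(554,95))
q=b['P'].reshape(-1,3);q=q[(q[:,0]>560)&(q[:,0]<625)&(abs(q[:,1]-98)<32)&(q[:,2]>53)]
for z in range(54,90,4):
  w=q[(q[:,2]>=z)&(q[:,2]<z+4)]
  if len(w): print(z,len(w),w.min(0).round(),w.max(0).round())
rel()"
```

```text
t 3.35 d 71.67 lat 0.56 z 131.4 [-0.172 -0.015 -0.985] [ 0.5   0.28 -0.04]
jar base [555.   97.5] tilt [ 0.051 -0.   ] 290 rms 1.19
54 9 [560. 111.  54.] [572. 119.  57.]
58 21 [561.  84.  59.] [602. 121.  62.]
62 27 [560.  83.  62.] [605. 121.  66.]
66 37 [560.  83.  66.] [606. 125.  70.]
70 32 [560.  82.  70.] [600. 128.  74.]
74 35 [560.  79.  74.] [608. 126.  78.]
78 38 [561.  80.  78.] [608. 130.  82.]
82 34 [560.  81.  82.] [603. 127.  86.]
86 38 [562.  80.  86.] [608. 128.  90.]
t 3.4 d 71.7 lat 0.55 z 131.4 [-0.172 -0.015 -0.985] [-0.23 -0.28 -0.16]
```

step_arm(
  plan=[
    {"offset":[-0.49,0,0.09],"rot":[0,0,0],"gripper":2.6},
    {"offset":[-0.89,0,0.16],"rot":[0,0,0],"gripper":2.6},
    {"offset":[-1.08,0,0.19],"rot":[0,0,0],"gripper":2.6},
    {"offset":[-1.23,0,0.22],"rot":[0,0,0],"gripper":2.6},
    {"offset":[-1.38,0,0.24],"rot":[0,0,0],"gripper":2.6},
    {"offset":[-1.53,0,0.27],"rot":[0,0,0],"gripper":2.6},
    {"offset":[-1.67,0,0.3],"rot":[0,0,0],"gripper":2.6},
    {"offset":[-1.82,0,0.32],"rot":[0,0,0],"gripper":2.6},
    {"offset":[-1.97,0,0.35],"rot":[0,0,0],"gripper":2.6},
    {"offset":[-1.97,0,0.35],"rot":[0,0,0],"gripper":2.6},
  ],
)

```text
time_s: 4.4
eef_pos: [587.6, 97.9, 130.9]
ee_rot: [0.004, 0.995, 0.043, -0.087]
force: [1.4, -0.5, -0.1]
grip_width: 0.306
grip_force: 0.3
```

```bash
python3 -c "
from h import *
rel()
b=cam('side');jaraxis(b['P'],(545,95));save(b,'s3.png',(180,120,330,260),5);rel()"
```

```text
t 4.4 d 51.56 lat 0.52 z 130.9 [-0.173 -0.015 -0.985] [ 1.38 -0.48 -0.07]
jar base [548.2  94.8] tilt [ 0.016 -0.012] 299 rms 1.18
t 4.45 d 51.62 lat 0.55 z 130.9 [-0.173 -0.015 -0.985] [0.47 0.5  0.8 ]
```

View pics/s3.png

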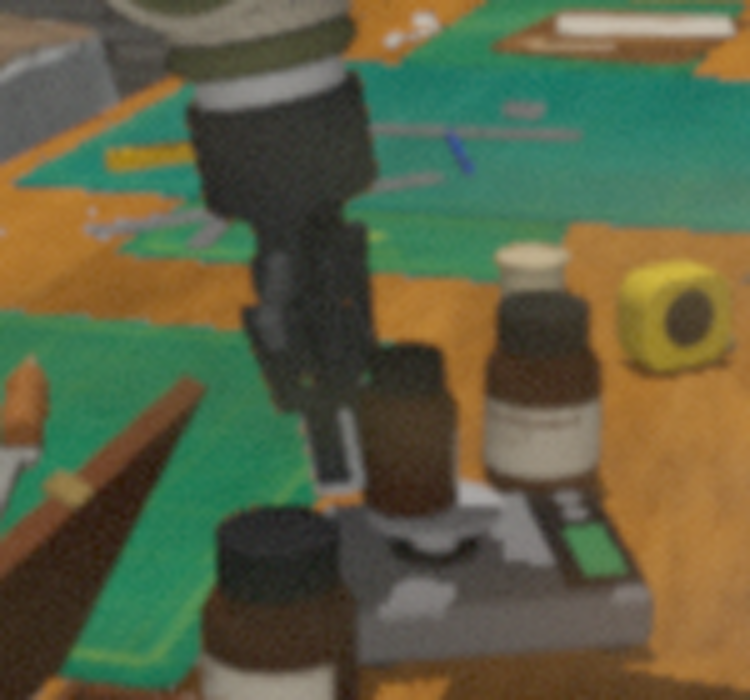

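The picture shows the tilted fingers at (335,470) touching the jar low at (410,430). The jar is upright and has moved about 7 mm inward, with about 11 mm to go.

step_arm(
  plan=[
    {"offset":[-0.2,0,0.03],"rot":[0,0,0],"gripper":2.6},
    {"offset":[-0.35,0,0.06],"rot":[0,0,0],"gripper":2.6},
    {"offset":[-0.5,0,0.09],"rot":[0,0,0],"gripper":2.6},
    {"offset":[-0.65,0,0.11],"rot":[0,0,0],"gripper":2.6},
    {"offset":[-0.8,0,0.14],"rot":[0,0,0],"gripper":2.6},
    {"offset":[-0.95,0,0.17],"rot":[0,0,0],"gripper":2.6},
    {"offset":[-1.05,0,0.19],"rot":[0,0,0],"gripper":2.6},
    {"offset":[-1.1,0,0.19],"rot":[0,0,0],"gripper":2.6},
    {"offset":[-1.1,0,0.19],"rot":[0,0,0],"gripper":2.6},
    {"offset":[-1.1,0,0.19],"rot":[0,0,0],"gripper":2.6},
  ],
)

```text
time_s: 5.45
eef_pos: [576.6, 97.0, 130.9]
ee_rot: [0.004, 0.995, 0.043, -0.087]
force: [0.5, -0.6, 1.4]
grip_width: 0.306
grip_force: 0.6
```

```bash
python3 -c "
from h import *
rel()
b=cam('side');jaraxis(b['P'],(537,95));rel()"
```

```text
t 5.45 d 40.53 lat 0.57 z 130.9 [-0.173 -0.015 -0.985] [ 0.53 -0.63  1.42]
jar base [538.   93.7] tilt [-0.02   0.002] 316 rms 1.86
t 5.5 d 40.51 lat 0.57 z 130.8 [-0.173 -0.015 -0.985] [0.91 0.08 0.57]
```

step_arm(
  plan=[
    {"offset":[0.1,0,-0.02],"rot":[0,0,0],"gripper":2.6},
    {"offset":[0.3,0,-0.05],"rot":[0,0,0],"gripper":2.6},
    {"offset":[0.8,0,-0.14],"rot":[0,0,0],"gripper":2.6},
    {"offset":[2.0,0,-0.35],"rot":[0,0,0],"gripper":2.6},
    {"offset":[4.0,0,-0.7],"rot":[0,0,0],"gripper":2.6},
    {"offset":[3.1,0,-5.6],"rot":[0,0,0],"gripper":2.6},
    {"offset":[2.3,0,-10.5],"rot":[0,0,0],"gripper":2.6},
    {"offset":[1.4,0,-15.5],"rot":[0,0,0],"gripper":2.6},
    {"offset":[1.4,5,-15.5],"rot":[0,0,0],"gripper":2.6},
    {"offset":[1.4,10,-15.5],"rot":[0,0,0],"gripper":2.6},
    {"offset":[1.4,15,-15.5],"rot":[0,0,0],"gripper":2.6},
    {"offset":[1.4,20,-15.5],"rot":[0,0,0],"gripper":2.6},
  ],
)

```text
time_s: 6.7
eef_pos: [634.6, -100.6, 281.2]
ee_rot: [0.004, 0.995, 0.043, -0.087]
force: [0.7, 0.3, 0.7]
grip_width: 0.304
grip_force: 0.0
```

step_arm(
  plan=[
    {"offset":[0,5,0],"rot":[0,0,0],"gripper":2.6},
    {"offset":[0,10,0],"rot":[0,0,0],"gripper":2.6},
    {"offset":[0,15,0],"rot":[0,0,0],"gripper":2.6},
    {"offset":[0,15,0],"rot":[0,0,0],"gripper":2.6},
    {"offset":[0,15,0],"rot":[0,0,0],"gripper":2.6},
  ],
)

```text
time_s: 7.2
eef_pos: [647.4, -249.1, 280.3]
ee_rot: [0.003, 0.995, 0.042, -0.087]
force: [0.4, 0.5, 1.5]
grip_width: 0.303
grip_force: 0.0
```

```bash
python3 - <<'E'
from h import *
a=cam("top");b=cam("side");jaraxis(b['P'],(537,95))
save(a,"t4.png",(170,165,300,255),6)
P=a["P"][165:255,170:300];h=P[...,2]
for lo,hi,n in((112,135,"cap"),(43,60,"pan"),(90,110,"sh")):
    m=((h>lo)&(h<hi)&(np.hypot(P[...,0]-536,P[...,1]-93)<40)).astype(np.uint8)
    k,l,st,ce=cv2.connectedComponentsWithStats(m)
    for i in range(1,k):
        if st[i,4]>12:
            q=P[l==i];print(n,st[i],np.median(q,0).round(1),cv2.minEnclosingCircle(q[:,:2].astype(np.float32)))
rel()
E
```

```text
jar base [537.3  93.2] tilt [0.007 0.009] 294 rms 1.07
cap [ 31  33  16  15 179] [537.9  90.9 118.4] ((537.1282348632812, 90.38520812988281), 16.82288932800293)
pan [ 28  29  25  25 201] [531.6  92.1  48.9] ((536.16015625, 92.8788833618164), 29.830659866333008)
sh [30 32 19 18 93] [535.7  83.8  97.6] ((537.3770751953125, 90.61554718017578), 21.312177658081055)
t 7.3 d 81.35 lat -348.4 z 281.2 [-0.173 -0.015 -0.985] [ 0.36  0.2  -0.2 ]
```

View pics/t4.png

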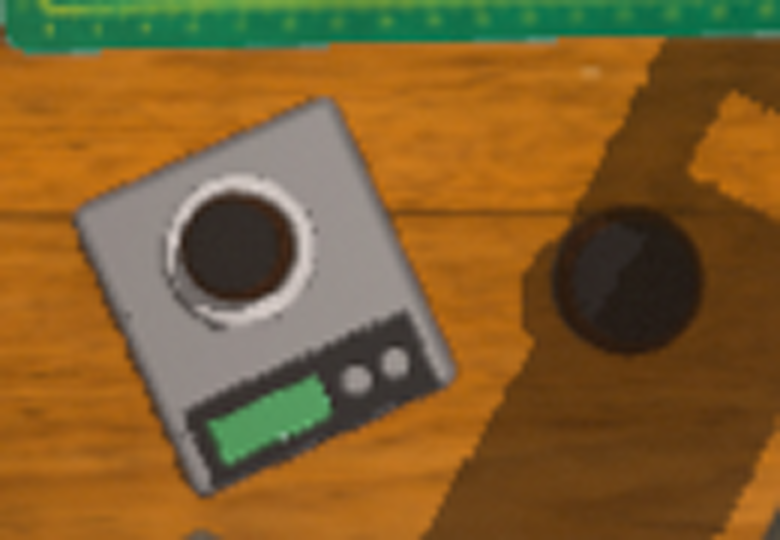

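The rim shows all round the cap at (240,245), with the pan centred near (240,250). Two measurements (cap and shoulder) put the jar about 2.5 mm from the pan centre and upright to within 1°. That is well inside the 5 mm limit, so I'm handing it in.

```bash
python3 -c "
from rig import *
print(finish_job())"
```

```text
the job is handed in; nothing more can be done
None
```

The jar was pushed to about 2.5 mm from the pan centre (limit 5 mm) and stood upright, with the arm clear; the job is handed in, but no verdict came back and I did not re-measure the bystanders, which the arm never went near at table height.

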